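# Tuck a specimen under the thickness gauge's leaf and hold it for the reading

### The job

First set the small readout for the inspector: turn its panel square to its foot and lean it back to 30 degrees from upright. Then take the aluminium specimen strip by its fin, lay it on the gauge's anvil and tuck its plain front edge centrally under the lapped brass leaf, fully home and square against the stop rail, without prising the leaf up. Finish while still holding the strip there, pressed down flat on the anvil with a push of about 10 newtons; leave everything else on the bench where it is.

Things in the scene. Friction and masses are not known exactly. Their poses are not given: they have to be found in the camera images.
- readout: Fixed foot of the readout: dark steel plate 100 mm (x) by 120 mm (y), 14 mm thick, with a low black swivel post in the middle. Origin at the centre of its underside; x points from the panel's screen side to its back when the swivel is at 0, z up.
- swivel (a joint): Turn of the readout panel about the post's upright axis, rad: 0 = panel square to the foot (its width along the foot's y, screen to the foot's -x), positive anticlockwise from above, range -1 to 1. Stiff (0.12 N m), stays where left.
- tilt (a joint): Lean of the panel about its level hinge, rad: 0 = upright, positive = top leaning back, away from the screen side; 0.524 = 30 degrees; range -0.15 to 0.9. Stiff (0.25 N m), stays where left.
- panel_hinge (a point): Middle of the readout panel's lower edge, where the tilt hinge axis crosses the swivel axis, 60 mm above the bench. Axes of the panel: x normal to it, towards its back; y along its width; z up the panel. The panel is a grey plastic slab 130 mm wide, 95 mm tall and 14 mm thick, centred on this point in x and y; it can be pinched over its top edge.
- panel_top (a point): Middle of the panel's top edge, 95 mm along the panel from panel_hinge; same axes.
- gauge: Fixed thickness gauge: grey-painted slab 250 mm (x) by 180 mm (y), 14 mm thick, with an 8 mm dark steel anvil plate (160 mm wide, from x = -125 to +30 mm) on it, so that the anvil's flat top is 22 mm above the bench. Origin at the centre of its underside; x points from its open front, which faces the robot, towards the stop, leaf hinge and grey sensor housing (44 mm high) at its back.
- anvil: The gauge's dark steel anvil plate, 155 mm (x) by 160 mm (y) by 8 mm; origin at the centre of its underside, 14 mm above the bench, 47.5 mm in front of the gauge's origin. Axes as the gauge.
- stop_mid (a point): Middle of the foot of the stop rail's front face, on the anvil's top. Axes as the gauge's. The steel rail is 130 mm wide (y) and stands 5 mm over the anvil; it runs under the leaf and shows on both sides of it.
- leaf_edge (a point): Middle of the front edge of the brass leaf, about 30 mm in front of the stop. The leaf is a plate 70 mm wide (y), 2.5 mm thick, lapped over the anvil from its hinge 84 mm further back; at rest its underside is 6 mm above the anvil, with the front 8 mm turned up slightly.
- leaf (a joint): Lift of the leaf about its rear hinge, rad: 0 = at rest (held on its own stop, it cannot go lower), positive = front edge raised; 60 g, hangs by its own weight and lifts at a light touch.
- strip_fin (a point): Centre of the fin of the loose aluminium specimen strip. The strip is a flat plate 100 mm (x) by 110 mm (y), 3 mm thick, 0.12 to 0.2 kg, with an upright fin 8 mm thick (x), 70 mm wide (y), standing from the plate's top to 39 mm above its underside. This point is 21 mm above the plate's underside and 75 mm behind the plate's front edge; x points from the fin to the front edge, z up.
- strip_edge (a point): Middle of the strip's plain front edge, at its underside; same axes as strip_fin.
- strip: The specimen strip; origin at the middle of the plate's underside, 25 mm in front of the fin; same axes.
- plug_long_c (a point): Bystander, centre of: standing plug gauge, steel and dark grip, 110 mm tall, 31 mm wide
- plug_short_c (a point): Bystander, centre of: standing plug gauge with black grip, 75 mm tall, 29 mm wide
- tape_c (a point): Bystander, centre of: white roll of tape lying flat, 52 mm across, 18 mm high
- valve_c (a point): Bystander, centre of: brass valve body, 72 mm round, 100 mm over its side ports, 48 mm high
- caliper_c (a point): Bystander, centre of: digital caliper lying flat, 220 mm long (its y), 10 mm thick
- flask_c (a point): Bystander, centre of: steel bottle with a black cap, standing, 64 mm across, 170 mm tall
Not all that is in view belongs to the job. Of the things that look like the strip, the smaller one is meant.

How it is judged (in metres and radians):
On the way, in this order (a step that is already met when the one before it is completed fails the run):
1. the readout is square to its foot (within 7 degrees) and leans back 30 degrees (within 6) (value of joint swivel between -0.12 and 0.12 rad and value of joint tilt between 0.419 and 0.629 rad), for 0.2 s.
2. the strip's front edge is tucked under the leaf, home against the stop (x of strip_edge in the frame of stop_mid above -0.005 m and y of strip_edge in the frame of stop_mid between -0.012 and 0.012 m and angle between the x axis of strip_edge and the x axis of gauge, either way round below 0.07 rad and angle between strip_edge's own z axis and vertical below 0.035 rad and z of strip_edge in the frame of stop_mid below 0.003 m and value of joint leaf below 0.05 rad), for 0.2 s.
At the end, for the whole second after the job is handed in: Readout swivel within 0.12 rad of 0, tilt within 0.105 of 0.524. Strip flat on the anvil (2 degrees, 3 mm), edge within 5 mm of the stop, centred to 12 mm, square to 4 degrees, leaf lifted under 0.05 rad; fingers still on the strip, pressing it on the anvil with 4 to 40 N, at rest (all of step 1 and all of step 2 and contact force between strip and anvil between 4 and 40 N and contact force between the fingers and strip above 2 N and linear speed of strip below 0.02 m/s); the arm keeps its last pose, push and grip.
It fails at once if the leaf is prised up (more than 0.1 rad, 8 mm at its edge) (value of joint leaf above 0.1 rad).
It fails at once if a bystander is shifted by more than 20 mm or knocked over (distance of any of plug_long_c, plug_short_c, tape_c, valve_c, caliper_c, flask_c from where it was at the start of the episode above 0.02 m).
It also fails if it takes over 58 s, if anything falls off the work surface, if the arm or the gripper's body presses on something with over 40 N, if the wrist force passes 120 N, or if a joint passes its speed limit or range.

### The arm

A 6-joint arm with a two-finger parallel gripper is mounted at the origin on the work surface. World frame = base frame: x ahead of the robot, y to its left, z up, the work surface at z = 0. Lengths are in m, angles in degrees, forces in N, time in s.
With the tool pointing down it reaches from about 0.4 to 0.825 m from the base axis. Payload 7 kg.
Tool frame: the origin (TCP) lies at the very end of the fingers, on their centre line; the grasp point (between the pads) lies 19 mm behind it (hold_point_z is the distance from the TCP to the grasp point, in m); x points along the fingers, y is the direction in which the jaws open and shut, and the axes are right-handed (so a half turn about x gives the same grasp; the last joint's range is limited). The gripper opens to 88 mm and grips with 3 to 60 N. Pads are 19 mm wide; open, the fingers measure 130 mm over their backs; the gripper's body (78 mm by 193 mm) begins 47 mm behind the grasp point.
Start: joints at [-50.529, 20.546, 0.682, 0, -70.136, -16.507], TCP at [0.263, -0.621, 0.227] pointing down, gripper open.
Joint ranges: [-176.03, 176.03], [-82.01, 121.73], [-58.28, 71.71], [-173.87, 95.51], [-174.79, -0.11], [-173.66, 173.66]. Speed limits (degrees/s): [136.94, 136.94, 172.46, 180, 180, 180].

### API

Orientations are given as [roll, pitch, yaw] about the fixed x, y, z axes, in that order (R = Rz(yaw) Ry(pitch) Rx(roll)).
In Python, from plant import * gives the robot as it stands.
- The arm moves only by the shell command python3 -m crank 'ROWS'. ROWS is a JSON object of lists of equal length, an entry for each row: "delta_pos": the shift along the tool's x, y, z in m, a list of three; "turn": the turn, a rotation vector about the tool's x, y, z in degrees, a list of three; "grip": the opening, from 0 (shut) to 1 (fully open). A call has 1 to 12 rows; each row is the pose to reach, as a shift and turn from the pose commanded when the call began, along the tool's axes at that moment; what a row does not reach only later rows make up. A row lasts 1/12 s, in which the tool goes at most 41.7 mm and 7.16 degrees, less where a joint would pass 70% of its speed; a pose out of reach is approached as far as the arm can. A call with a gripper value outside its range is refused whole. The fingers move at their own pace and stop on an object; the grip force is fixed at half the most. Time passes only in rows, so rows that repeat a pose let the fingers close. It gives the time, the measured TCP pose, the force and the opening at its end, in the units of the state.
- get_obs(): the state, without advancing time (a new reading comes with each control period).
- snapshot(name): name is "side" or "top" or "wrist"; returns a dict with "pixels" (480x640x3 uint8, blue, green, red), "range_z" (480x640 float32, m along the optical axis (not along the pixel's ray), 0 where there is no reading), "camera_matrix" (3x3 intrinsics, pixels), "eye" and "rotation" of the camera in the world. Camera axes: x right, y up, looking along -z (the intrinsics and any distortion apply to the point x, -y, -z); pixel columns grow to the right and rows downward; lengths in m; the calibration is good to about 2 mm. The wrist camera is an equidistant fisheye: a pixel r from the principal point sees the ray r / f radians off the axis. A picture is of the moment at which its call begins.
- close_job(): hands the job in, once; it reports no verdict.
The state is a dict: "clock": time; "joint_pos": joint angles; "qvel": joint speeds; "tau": joint torques, N m; "tool_pos": TCP position; "orientation": TCP orientation; "force": force on the tool from outside, world axes, zero at the start; "moment": the same for the moment, N m; "opening": finger opening in m.
Only numpy, scipy, OpenCV 4.12 (cv2) and the standard library are available. Lean on these libraries where they do the work, as an engineer would, in place of code of your own. Each camera call takes 0.05 s, during which the arm holds its last target. There are 200 camera calls.

## Working session

There is one attempt and no reset: what is moved stays moved. The work goes in short steps, Python scripts to look and compute and a shell command to move; the robot and the scene stay as the last step left them, time stands still between calls to the robot, and variables do not carry over. Pictures are saved under pics/ and viewed, about 8 in all and at most 12, crops included, and the job is handed in when it is done.

```bash
mkdir -p pics
cat > h.py <<'E'
from plant import *
import numpy as np, cv2
from scipy.spatial.transform import Rotation as R
def cloud(s):
    K=np.array(s["camera_matrix"]);z=s["range_z"]
    v,u=np.mgrid[:480,:640]
    p=np.stack([(u-K[0,2])/K[0,0]*z,-(v-K[1,2])/K[1,1]*z,-z],-1)
    w=p@np.array(s["rotation"]).T+np.array(s["eye"])
    w[z==0]=np.nan
    return w
def tool():
    o=get_obs();r=R.from_euler('xyz',o["orientation"],degrees=True).as_matrix()
    return np.array(o["tool_pos"]),r
E
python3 - <<'E'
from h import *
o=get_obs();print(o)
for n in("top","side"):
    s=snapshot(n);cv2.imwrite(f"pics/{n}0.png",s["pixels"]);np.savez(f"{n}0.npz",**s)
    print(n,s["camera_matrix"],s["eye"],s["rotation"],(s["range_z"]>0).mean())
E
```

```text
{'clock': 0.0, 'joint_pos': array([-5.05302045e+01,  2.05929205e+01,  6.33672264e-01, -1.95286596e-02,
       -7.01332029e+01, -1.65055604e+01]), 'qvel': array([-0.03476582, -0.03499511, -0.0993093 , -0.10436514,  0.0965412 ,
       -0.10290212]), 'tau': array([-3.28103924e-04, -5.82713020e+01,  2.93043941e+01,  6.99712202e+00,
        6.59991187e-03, -1.79769040e-04]), 'tool_pos': array([ 0.26313318, -0.62108673,  0.22560698]), 'orientation': array([ 95.27594529,  89.90574323, 118.23352906]), 'force': array([ 0.05441601, -0.57164986,  0.17584954]), 'moment': array([ 0.02336304,  0.01351139, -0.01028901]), 'opening': 0.08718092219628944}
top [[593.81591068   0.         313.02402473]
 [  0.         593.81591068 240.96911498]
 [  0.           0.           1.        ]] [ 0.39504613 -0.07789363  1.61640108] [  5.36517948  -0.82654704 -90.35828614] 0.995986328125
side [[479.08105207   0.         316.48250708]
 [  0.         479.08105207 237.6072158 ]
 [  0.           0.           1.        ]] [0.2800495  0.68558045 0.75235299] [  52.65163746   -0.45364794 -161.93055496] 0.9960774739583333
```

View pics/top0.png

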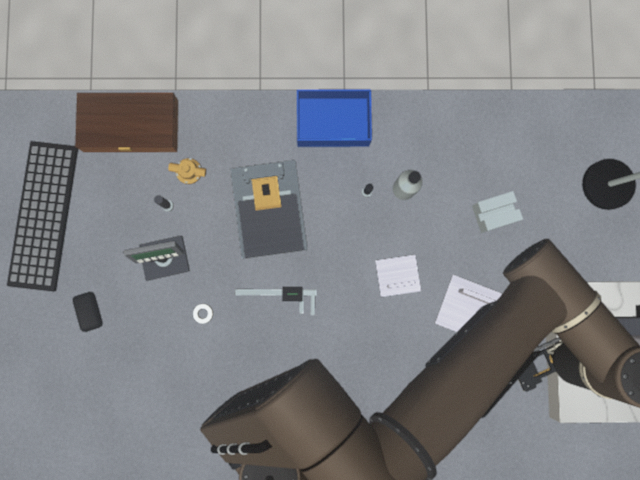

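View pics/side0.png

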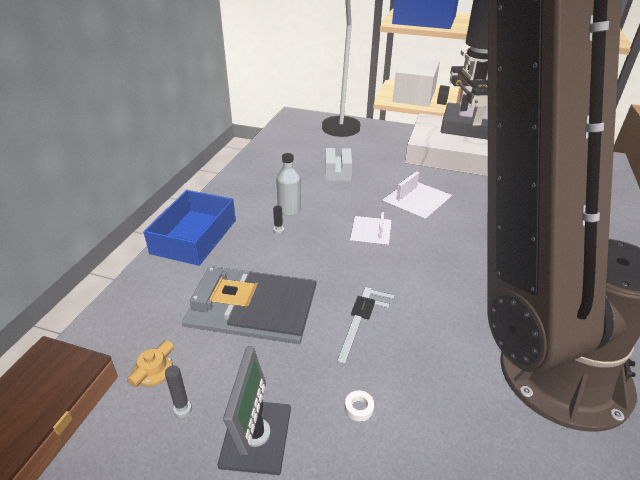

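Top view: readout at (160,257), gauge (270,210) with the leaf at (266,193). Strip look-alikes: (398,276) small white plate with fin, (470,303) larger white plate with fin, (498,211) grey block with a slot. By the description the smaller, (398,276), is meant. I'll check its size and look at it in a crop.

```bash
sed -i 's/np.array(s\["rotation"\]).T/R.from_euler("xyz",s["rotation"],degrees=True).as_matrix().T/' h.py
python3 - <<'E'
from h import *
s=dict(np.load("top0.npz"));w=cloud(s);im=s["pixels"];hsv=cv2.cvtColor(im,cv2.COLOR_BGR2HSV)
np.save("w.npy",w)
print("table",w[350,250],w[200,430])
def rect(name,m,roi):
    k=np.zeros(m.shape,bool);a,b,c,d=roi;k[b:d,a:c]=1
    k&=m
    n,l,st,ce=cv2.connectedComponentsWithStats(k.astype(np.uint8));i=1+st[1:,4].argmax();k=l==i
    p=w[k];p=p[~np.isnan(p[:,0])];r=cv2.minAreaRect((p[:,:2]*1000).astype(np.float32))
    print(name,k.sum(),"c",np.round(r[0],1),"size",np.round(r[1],1),"ang",round(r[2],2),"z",np.round(np.percentile(p[:,2],[5,50,95]),4));return k
Z=w[...,2];v=hsv[...,2];sat=hsv[...,1]
rect("strip",(v>200),(365,245,428,305))
rect("big",(v>200),(425,265,510,340))
rect("gauge all",Z>.008,(222,150,315,265))
rect("anvil",(v<90)&(Z>.01),(225,185,312,262))
rect("leaf",(sat>120)&(hsv[...,0]<30),(240,165,295,220))
rect("foot",(v<90)&(Z<.03)&(Z>.006),(130,230,195,285))
rect("panel",Z>.05,(110,225,200,290))
rect("fin",Z>.02,(365,245,428,305))
c=lambda a,b,c_,d,f:cv2.resize(im[b:d,a:c_],None,fx=f,fy=f,interpolation=cv2.INTER_CUBIC)
A=cv2.resize(im[235:335,370:510],(560,400));B=cv2.resize(im[150:300,105:315],(560*800//800,400))
s2=dict(np.load("side0.npz"))["pixels"];C=cv2.resize(s2[170:250,340:460],(300,200));D=cv2.resize(s2[340:475,210:300],(240,360))
out=np.zeros((600,800,3),np.uint8);out[:290,:400]=cv2.resize(A,(400,290));out[:290,400:]=cv2.resize(B,(400,290));out[300:500,:300]=C;out[240+0:600,560:800]=D if 0 else 0
out[300:600,400:600]=cv2.resize(D,(200,300));cv2.imwrite("pics/crop1.png",out)
E
```

```text
table [0.25376321 0.06870867 0.00147165] [ 0.6579003  -0.42469922  0.00495622]
strip 1398 c [ 451.3 -332.5] size [ 97.7 108.6] ang 7.61 z [-0.0029  0.0035  0.0326]
big 1723 c [ 362.5 -519.6] size [138.  139.4] ang 68.13 z [-0.0012  0.0052  0.0536]
gauge all 5945 c [637.8  18.7] size [253.7 183.1] ang 7.52 z [0.0118 0.0226 0.0443]
anvil 74 c [556.3  58.8] size [51.  27.8] ang 80.46 z [0.0177 0.0233 0.029 ]
leaf 613 c [675.   24.4] size [82.7 64.9] ang 7.52 z [0.0256 0.0312 0.0376]
foot 52 c [519.3 245.1] size [87.9  5.3] ang 14.58 z [0.0091 0.0155 0.02  ]
panel 839 c [510.4 300.3] size [ 32.8 130.1] ang 11.4 z [0.0706 0.1343 0.1575]
fin 81 c [ 427.9 -335.7] size [ 7.9 67.8] ang 7.92 z [0.0314 0.0394 0.0447]
```

View pics/crop1.png

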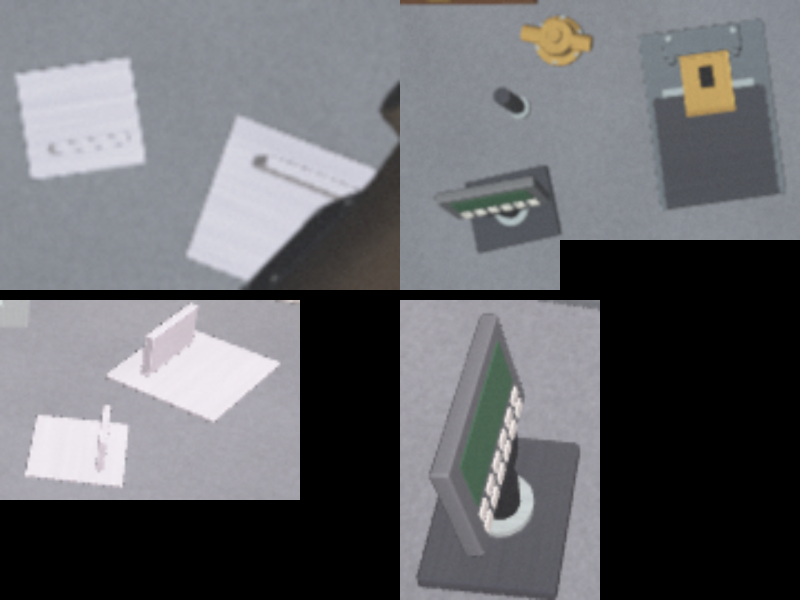

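Crop: the small plate (left, fin toward the robot) is 98×109 mm, so it is the strip. The big one is 138 mm. The readout's screen faces the robot and the panel is turned relative to the foot. Next I'll fit the foot and the panel plane.

Run:
```python
from h import *
s=dict(np.load("top0.npz"));w=np.load("w.npy");im=s["pixels"];Z=w[...,2];v=im.max(-1)
print(im[265,180],im[240,180],im[300,150],im[235,250])
k=np.zeros(Z.shape,bool);k[230:285,130:195]=1
m=k&(v<85)
m=cv2.morphologyEx(m.astype(np.uint8),cv2.MORPH_OPEN,np.ones((2,2)))
n,l,st,ce=cv2.connectedComponentsWithStats(m);m=l==1+st[1:,4].argmax()
# cast pixel rays on z=0.014
K=s["camera_matrix"];Rm=R.from_euler("xyz",s["rotation"],degrees=True).as_matrix();e=s["eye"]
def cast(u,v_,z):
    d=np.stack([(u-K[0,2])/K[0,0],-(v_-K[1,2])/K[1,1],-np.ones(len(u))],-1)@Rm.T
    return e+d*((z-e[2])/d[:,2])[:,None]
vv,uu=np.nonzero(m);p=cast(uu,vv,.014)
r=cv2.minAreaRect((p[:,:2]*1000).astype(np.float32));print("foot",r,m.sum(),cv2.boxPoints(r))
# panel plane
for n in("top","side"):
    s=dict(np.load(f"{n}0.npz"));w=cloud(s);q=w.reshape(-1,3)
    c=np.array([.51,.29]);g=(np.linalg.norm(q[:,:2]-c,axis=1)<.09)&(q[:,2]>.075)
    q=q[g]
    # RANSAC plane
    best=None;rng=np.random.default_rng(0)
    for _ in range(500):
        a=q[rng.choice(len(q),3,0)];N=np.cross(a[1]-a[0],a[2]-a[0]);N/=np.linalg.norm(N)+1e-12
        i=abs((q-a[0])@N)<.003
        if best is None or i.sum()>best.sum():best=i
    P=q[best];N=np.linalg.svd(P-P.mean(0))[2][2];N*=np.sign(N[0])
    print(n,len(q),best.sum(),"N",N,"yaw",np.degrees(np.arctan2(N[1],N[0])),"tilt",np.degrees(np.arcsin(-N[2])),"c",P.mean(0))
    t=q[q[:,2]>np.percentile(q[:,2],99)-.012];rr=cv2.minAreaRect((t[:,:2]*1000).astype(np.float32));print("topedge",rr,t[:,2].max(),t.mean(0))
```

```text
[93 86 84] [94 87 84] [151 143 139] [93 85 81]
foot ((526.0769653320312, 255.18370056152344), (40.481910705566406, 11.333571434020996), 45.099361419677734) 49 [[507.7753  244.84647]
 [515.8033  236.84633]
 [544.37866 265.52094]
 [536.35065 273.52106]]
top 769 548 N [ 0.96571964  0.17576422 -0.19103014] yaw 10.315116813655397 tilt 11.012908318462022 c [0.50719541 0.30017649 0.12292334]
topedge ((517.1959228515625, 301.95477294921875), (17.40581703186035, 129.02816772460938), 10.742791175842285) 0.16310293373711482 [0.51794233 0.30247968 0.15405628]
side 2455 1882 N [ 0.96610834  0.17319116 -0.19141445] yaw 10.163278111118283 tilt 11.035341681032081 c [0.50678921 0.31013719 0.12133224]
topedge ((518.3589477539062, 305.0573425292969), (17.074491500854492, 130.2311248779297), 10.239561080932617) 0.15725139958564693 [0.51657794 0.31163009 0.1519972 ]
```

Run:
```python
from h import *
s=dict(np.load("top0.npz"));im=s["pixels"];v=im.max(-1)
K=s["camera_matrix"];Rm=R.from_euler("xyz",s["rotation"],degrees=True).as_matrix();e=s["eye"]
def cast(u,v_,z):
    d=np.stack([(u-K[0,2])/K[0,0],-(v_-K[1,2])/K[1,1],-np.ones(len(u))],-1)@Rm.T
    return e+d*((z-e[2])/d[:,2])[:,None]
def fit(name,m,roi,z):
    k=np.zeros(v.shape,np.uint8);a,b,c,d=roi;k[b:d,a:c]=m[b:d,a:c]
    n,l,st,ce=cv2.connectedComponentsWithStats(k);k=l==1+st[1:,4].argmax()
    y,x=np.nonzero(k);p=cast(x,y,z);r=cv2.minAreaRect((p[:,:2]*1000).astype(np.float32))
    print(name,k.sum(),r,"\n",cv2.boxPoints(r).round(1).tolist());return k
fit("foot",v<115,(135,230,200,290),.014)
fit("anvil",v<115,(232,190,312,265),.022)
b=(v>150)&(im.min(-1)>130)&(np.ptp(im.astype(int),axis=-1)<30)
fit("rail L",b,(236,185,252,212),.027);fit("rail R",b,(281,185,300,205),.027)
fit("strip",v>200,(365,245,428,305),.003)
h=cv2.cvtColor(im,cv2.COLOR_BGR2HSV);fit("leaf",(h[...,1]>120)&(h[...,0]<30),(240,165,295,220),.031)
w=np.load("w.npy");q=w.reshape(-1,3);f=q[(np.linalg.norm(q[:,:2]-[.51,.28],axis=1)<.12)&(q[:,2]>.009)&(q[:,2]<.022)]
print("foot depth",len(f),cv2.minAreaRect((f[:,:2]*1000).astype(np.float32)))
s=dict(np.load("side0.npz"));w=cloud(s);q=w.reshape(-1,3);f=q[(np.linalg.norm(q[:,:2]-[.51,.27],axis=1)<.1)&(q[:,2]>.009)&(q[:,2]<.019)]
print("foot side depth",len(f),cv2.minAreaRect((f[:,:2]*1000).astype(np.float32)))
```

```text
foot 1315 ((500.79962158203125, 308.6865234375), (99.85710144042969, 138.31427001953125), 12.48692798614502) 
 [[437.1000061035156, 365.3999938964844], [467.0, 230.39999389648438], [564.5, 252.0], [534.5999755859375, 387.0]]
anvil 3082 ((588.854736328125, 12.350639343261719), (157.47061157226562, 162.0771484375), 7.427238941192627) 
 [[500.29998779296875, 82.5], [521.2999877929688, -78.19999694824219], [677.4000244140625, -57.79999923706055], [656.5, 102.9000015258789]]
rail L 40 ((664.4373168945312, 77.32015991210938), (24.31024742126465, 10.936503410339355), 89.78436279296875) 
 [[658.9000244140625, 65.19999694824219], [669.9000244140625, 65.0999984741211], [670.0, 89.5], [659.0, 89.5]]
rail R 39 ((677.9527587890625, -28.021821975708008), (9.913414001464844, 25.82206153869629), 9.367630958557129) 
 [[671.0, -16.100000381469727], [675.2000122070312, -41.599998474121094], [684.9000244140625, -40.0], [680.7000122070312, -14.5]]
strip 1398 ((451.27813720703125, -332.8232116699219), (97.49239349365234, 108.69583892822266), 7.807267665863037) 
 [[395.6000061035156, -285.6000061035156], [410.3999938964844, -393.29998779296875], [507.0, -380.0], [492.20001220703125, -272.3999938964844]]
leaf 613 ((675.2415161132812, 24.53877067565918), (81.36783599853516, 65.11193084716797), 7.6194610595703125) 
 [[630.5999755859375, 51.400001525878906], [639.2000122070312, -13.100000381469727], [719.9000244140625, -2.299999952316284], [711.2000122070312, 62.20000076293945]]
foot depth 913 ((511.2245788574219, 291.1224060058594), (201.02560424804688, 207.3807830810547), 1.1725648641586304)
foot side depth 2511 ((505.2998352050781, 302.4085693359375), (100.1672592163086, 122.0884780883789), 12.452324867248535)
```

Foot: about (0.504, 0.301), yaw 12.5°. Panel: yaw about 10.3°, so swivel is about -2°, and it leans 11°. Next I'll work out the pinch approach.

```bash
cat >> h.py <<'E'
def panel(yaw,tilt,s,flip=1,H=(.504,.301,.060)):
    c,sn=np.cos(np.radians(yaw)),np.sin(np.radians(yaw));ct,st=np.cos(np.radians(tilt)),np.sin(np.radians(tilt))
    pz=np.array([c*st,sn*st,ct]);px=np.array([c*ct,sn*ct,-st])
    x=-pz;y=flip*px;return np.array(H)+s*pz,np.stack([x,y,np.cross(x,y)],1)
def go(p,M=None):
    t,r=tool();M=r if M is None else M
    print("delta",np.round(r.T@(np.array(p)-t),4),"turn",np.round(R.from_matrix(r.T@M).as_rotvec(degrees=True),2))
E
python3 - <<'E'
from h import *
t,r=tool();print(np.round(r,3))
for f in(1,-1):
    p,M=panel(10.3,11,.150,f);go(p,M)
    go((.5,-.15,.27),M)
E
```

```text
[[-0.001 -0.39   0.921]
 [ 0.001  0.921  0.39 ]
 [-1.     0.002 -0.   ]]
delta [0.0195 0.7488 0.6094] turn [102.31   9.77  -7.94]
delta [-0.0438  0.3415  0.4018] turn [102.31   9.77  -7.94]
delta [0.0195 0.7488 0.6094] turn [-77.08   7.47   9.2 ]
delta [-0.0438  0.3415  0.4018] turn [-77.08   7.47   9.2 ]
```

```bash
python3 -m crank '{"delta_pos":[[-0.044,0.3415,0.4018],[-0.044,0.3415,0.4018],[-0.044,0.3415,0.4018],[-0.044,0.3415,0.4018],[-0.044,0.3415,0.4018],[-0.044,0.3415,0.4018],[-0.044,0.3415,0.4018],[-0.044,0.3415,0.4018],[-0.044,0.3415,0.4018],[-0.044,0.3415,0.4018],[-0.044,0.3415,0.4018],[-0.044,0.3415,0.4018]],"turn":[[-77,7.5,9.2],[-77,7.5,9.2],[-77,7.5,9.2],[-77,7.5,9.2],[-77,7.5,9.2],[-77,7.5,9.2],[-77,7.5,9.2],[-77,7.5,9.2],[-77,7.5,9.2],[-77,7.5,9.2],[-77,7.5,9.2],[-77,7.5,9.2]],"grip":[0.7,0.7,0.7,0.7,0.7,0.7,0.7,0.7,0.7,0.7,0.7,0.7]}'
python3 -c "
from h import *
p,M=panel(10.3,11,.150,-1);go(p,M)"
```

```text
clock: 1.1
tool_pos: [0.4874, -0.1739, 0.2679]
orientation: [90.3, 78.9, -169.0]
force: [1.2, -0.7, -1.3]
opening: 0.0615
delta [ 0.0336 -0.1419  0.4635] turn [ 0.35 -0.13 -0.08]
```

```bash
python3 -m crank '{"delta_pos":[[0.015,-0.142,0.4635],[0.034,-0.142,0.4635],[0.034,-0.142,0.4635],[0.034,-0.142,0.4635],[0.034,-0.142,0.4635],[0.034,-0.142,0.4635],[0.034,-0.142,0.4635],[0.034,-0.142,0.4635],[0.034,-0.142,0.4635],[0.034,-0.142,0.4635],[0.034,-0.142,0.4635],[0.034,-0.142,0.4635]],"turn":[[0,0,0],[0,0,0],[0,0,0],[0,0,0],[0,0,0],[0,0,0],[0,0,0],[0,0,0],[0,0,0],[0,0,0],[0,0,0],[0,0,0]],"grip":[0.7,0.7,0.7,0.7,0.7,0.7,0.7,0.7,0.7,0.7,0.7,0.7]}'
python3 -c "
from h import *
p,M=panel(10.3,11,.150,-1);go(p,M)
s=snapshot('wrist');cv2.imwrite('pics/w1.png',s['pixels']);print(s['camera_matrix'],s['eye'],s['rotation'])
s=snapshot('side');cv2.imwrite('pics/s1.png',s['pixels'][150:480,100:500])
im=np.zeros((480,800,3),np.uint8);im[:,:400]=cv2.resize(cv2.imread('pics/w1.png'),(400,300))[:480] if 0 else 0
a=cv2.resize(cv2.imread('pics/w1.png'),(400,300));b=cv2.resize(cv2.imread('pics/s1.png'),(400,330));im[:300,:400]=a;im[:330,400:]=b;cv2.imwrite('pics/c2.png',im)"
```

```text
clock: 2.1
tool_pos: [0.535, 0.3067, 0.2055]
orientation: [90.6, 78.9, -169.1]
force: [0.1, -1.5, -0.1]
opening: 0.0614
delta [-0.0012  0.0032 -0.0001] turn [-0.02 -0.11 -0.06]
[[371.64829954   0.         314.42409126]
 [  0.         371.64829954 245.37241531]
 [  0.           0.           1.        ]] [0.57672221 0.24725443 0.36071969] [ -13.97997217  -11.0961041  -169.76864446]
```

View pics/c2.png

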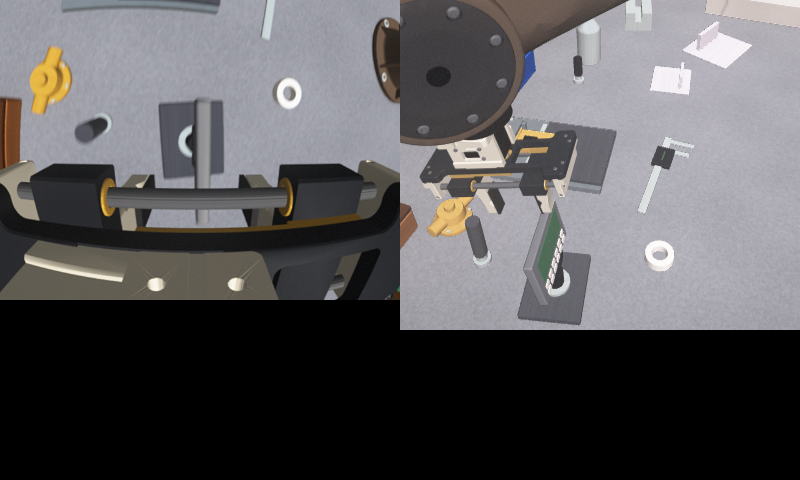

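Wrist view: the panel is edge-on at column 203, midway between the fingers (143 and 257), and nearly parallel to the foot. Descend and pinch.

```bash
python3 -m crank '{"delta_pos":[[0.03,0.002,0],[0.06,0.002,0],[0.087,0.002,0],[0.087,0.002,0],[0.087,0.002,0],[0.087,0.002,0],[0.087,0.002,0],[0.087,0.002,0],[0.087,0.002,0],[0.087,0.002,0],[0.087,0.002,0],[0.087,0.002,0]],"turn":[[0,0,0],[0,0,0],[0,0,0],[0,0,0],[0,0,0],[0,0,0],[0,0,0],[0,0,0],[0,0,0],[0,0,0],[0,0,0],[0,0,0]],"grip":[0.7,0.7,0.7,0.7,0,0,0,0,0,0,0,0]}'
python3 -c "
from h import *
for t in (14,18,22,26,30,32):
  p,M=panel(10.3+2.2*(t-11)/19,t,.0625,-1);go(p,M)"
```

```text
clock: 3.2
tool_pos: [0.5168, 0.2997, 0.1222]
orientation: [90.6, 79.0, -169.2]
force: [-7.9, -2.1, 8.9]
opening: 0.0139
delta [ 0.001  -0.003   0.0036] turn [-0.43 -0.02  2.96]
delta [ 0.0014 -0.0073  0.0038] turn [-0.88  0.11  6.96]
delta [ 0.0021 -0.0116  0.0041] turn [-1.32  0.27 10.96]
delta [ 0.0031 -0.0159  0.0044] turn [-1.75  0.47 14.96]
delta [ 0.0043 -0.02    0.0048] turn [-2.18  0.69 18.95]
delta [ 0.0051 -0.0221  0.005 ] turn [-2.38  0.82 20.95]
```

```bash
python3 -m crank '{"delta_pos":[[0.0,-0.003,0],[0.0003,-0.005,0],[0.0005,-0.007,0],[0.001,-0.0095,0.001],[0.0015,-0.0115,0.001],[0.002,-0.0137,0.001],[0.0025,-0.016,0.001],[0.0033,-0.018,0.001],[0.004,-0.02,0.0015],[0.004,-0.02,0.0015],[0.004,-0.02,0.0015],[0.004,-0.02,0.0015]],"turn":[[-0.3,0,3],[-0.5,0,5],[-0.8,0.1,7],[-1,0.2,9],[-1.3,0.25,11],[-1.5,0.35,13],[-1.7,0.5,15],[-2,0.6,17],[-2.2,0.7,19],[-2.2,0.7,19],[-2.2,0.7,19],[-2.2,0.7,19]],"grip":[0,0,0,0,0,0,0,0,0,0,0,0]}'
cat > pm.py <<'E'
from h import *
def pl(n,zmin=.07):
    s=snapshot(n);q=cloud(s).reshape(-1,3);g=(np.linalg.norm(q[:,:2]-[.52,.30],axis=1)<.1)&(q[:,2]>zmin)&(q[:,2]<.16);q=q[g]
    best=None;rng=np.random.default_rng(0)
    for _ in range(800):
        a=q[rng.choice(len(q),3,0)];N=np.cross(a[1]-a[0],a[2]-a[0]);N/=np.linalg.norm(N)+1e-12
        i=abs((q-a[0])@N)<.003
        if best is None or i.sum()>best.sum():best=i
    P=q[best];N=np.linalg.svd(P-P.mean(0))[2][2];N*=np.sign(N[0])
    print(n,len(q),best.sum(),"yaw",np.degrees(np.arctan2(N[1],N[0])),"tilt",np.degrees(np.arcsin(-N[2])));return s
if __name__=="__main__":pl("side")
E
python3 pm.py; python3 -c "
from h import *
print(get_obs()['orientation'])"
```

```text
clock: 4.2
tool_pos: [0.5354, 0.3044, 0.1148]
orientation: [90.1, 59.9, -167.4]
force: [0.0, 0.2, 6.5]
opening: 0.0142
side 3289 2454 yaw 11.961209965902924 tilt 31.152108189470457
[  90.04452636   59.92662692 -167.41384273]
```

```bash
python3 -m crank '{"delta_pos":[[0,0,0],[0,0,0],[0,0,0],[0,0,0],[-0.03,0,0],[-0.06,0,0],[-0.10,0,0],[-0.14,0,0],[-0.14,0,0]],"turn":[[0,0,0],[0,0,0],[0,0,0],[0,0,0],[0,0,0],[0,0,0],[0,0,0],[0,0,0],[0,0,0]],"grip":[0.6,0.6,0.6,0.6,0.6,0.6,0.6,0.6,0.6]}'
python3 pm.py
python3 - <<'E'
from h import *
# strip grasp: fin centre, tool vertical, jaw along strip x (yaw 7.7)
def M(yaw,sg):
    c,s=np.cos(np.radians(yaw)),np.sin(np.radians(yaw));x=np.array([0,0,-1.]);y=sg*np.array([c,s,0]);return np.stack([x,y,np.cross(x,y)],1)
fin=np.array([.4265,-.336,0])
print(get_obs()["joint_pos"])
go((.47,0,.25),M(7.7,-1));go((.4265,-.336,.15),M(7.7,-1))
E
```

```text
clock: 5.0
tool_pos: [0.6087, 0.3203, 0.2421]
orientation: [89.8, 60.6, -167.7]
force: [-0.5, -0.7, 0.6]
opening: 0.0525
side 3697 3200 yaw 12.161091947867705 tilt 31.374743147783757
[  36.98104794   40.41728648   34.59878549  -12.76062457 -110.95822371
  -26.20964865]
delta [ 0.0899  0.1822 -0.2833] turn [  4.7   -1.12 -29.55]
delta [ 0.233   0.2333 -0.6022] turn [  4.7   -1.12 -29.55]
```

```bash
python3 -m crank '{"delta_pos":[[0,0.1,-0.15],[0.09,0.18,-0.28],[0.09,0.18,-0.28],[0.09,0.18,-0.28],[0.09,0.18,-0.28],[0.09,0.18,-0.28],[0.09,0.18,-0.28],[0.2,0.233,-0.602],[0.2,0.233,-0.602],[0.2,0.233,-0.602],[0.2,0.233,-0.602],[0.2,0.233,-0.602]],"turn":[[0,0,-5],[2,-0.5,-12],[4.7,-1.1,-29.5],[4.7,-1.1,-29.5],[4.7,-1.1,-29.5],[4.7,-1.1,-29.5],[4.7,-1.1,-29.5],[4.7,-1.1,-29.5],[4.7,-1.1,-29.5],[4.7,-1.1,-29.5],[4.7,-1.1,-29.5],[4.7,-1.1,-29.5]],"grip":[0.6,0.6,0.6,0.6,0.6,0.6,0.6,0.6,0.6,0.6,0.6,0.6]}'
cat >> h.py <<'E'
def M(yaw,sg=-1):
    c,s=np.cos(np.radians(yaw)),np.sin(np.radians(yaw));x=np.array([0,0,-1.]);y=sg*np.array([c,s,0]);return np.stack([x,y,np.cross(x,y)],1)
E
python3 -c "
from h import *
go((.4265,-.336,.13),M(7.7))"
```

```text
clock: 6.05
tool_pos: [0.4653, -0.1424, 0.2115]
orientation: [108.8, 89.5, -153.4]
force: [1.9, 0.1, 0.3]
opening: 0.0528
delta [ 0.0825  0.064  -0.1864] turn [ 0.09 -0.15 -0.45]
```

```bash
python3 -m crank '{"delta_pos":[[0.03,0.064,-0.186],[0.05,0.064,-0.186],[0.08,0.064,-0.186],[0.0825,0.064,-0.186],[0.0825,0.064,-0.186],[0.0825,0.064,-0.186],[0.0825,0.064,-0.186],[0.0825,0.064,-0.186]],"turn":[[0,0,-0.4],[0,0,-0.4],[0,0,-0.4],[0,0,-0.4],[0,0,-0.4],[0,0,-0.4],[0,0,-0.4],[0,0,-0.4]],"grip":[0.6,0.6,0.6,0.6,0.6,0.6,0.6,0.6]}'
python3 -c "
from h import *
go((.4265,-.336,.012),M(7.7))
s=snapshot('wrist');cv2.imwrite('pics/w2.png',s['pixels']);np.savez('w2.npz',**s)
"
```

```text
clock: 6.72
tool_pos: [0.4268, -0.3341, 0.1298]
orientation: [126.8, 89.8, -135.6]
force: [-0.6, -0.2, 0.2]
opening: 0.0526
delta [ 0.1178  0.0002 -0.0016] turn [-0.04 -0.12 -0.16]
```

View pics/w2.png

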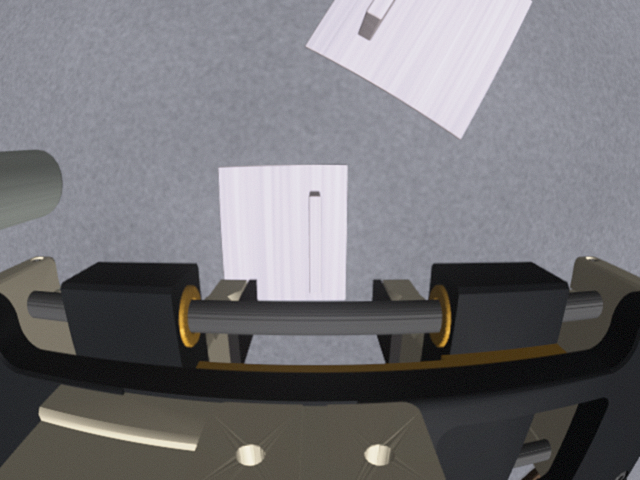

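Wrist view: the fin is at column 314, midway between the pads (257 and 373), and square to them. The larger look-alike is at the upper right. Descend, grip, lift.

```bash
python3 -m crank '{"delta_pos":[[0.04,0,-0.0015],[0.08,0,-0.0015],[0.108,0,-0.0015],[0.1175,0,-0.0015],[0.1175,0,-0.0015],[0.1175,0,-0.0015],[0.1175,0,-0.0015],[0.1175,0,-0.0015],[0.1175,0,-0.0015],[0.1175,0,-0.0015],[0.1175,0,-0.0015]],"turn":[[0,0,0],[0,0,0],[0,0,0],[0,0,0],[0,0,0],[0,0,0],[0,0,0],[0,0,0],[0,0,0],[0,0,0],[0,0,0]],"grip":[0.6,0.6,0.6,0.6,0.6,0,0,0,0,0,0]}'
```

```text
clock: 7.68
tool_pos: [0.4281, -0.336, 0.0138]
orientation: [178.6, 89.8, -83.6]
force: [0.2, 0.4, 1.0]
opening: 0.0184
```

```bash
python3 -m crank '{"delta_pos":[[0,0,0],[0,0,0],[0,0,0],[0,0,0],[-0.03,0,0],[-0.06,0,0],[-0.10,0,0],[-0.10,0,0],[-0.10,0,0]],"turn":[[0,0,0],[0,0,0],[0,0,0],[0,0,0],[0,0,0],[0,0,0],[0,0,0],[0,0,0],[0,0,0]],"grip":[0,0,0,0,0,0,0,0,0]}'
python3 -c "
from h import *
go((.5418,.0062,.11),M(7.5))"
```

```text
clock: 8.43
tool_pos: [0.4294, -0.336, 0.1152]
orientation: [-147.2, 89.7, -49.4]
force: [-0.7, 0.6, -2.4]
opening: 0.0084
delta [ 0.0041 -0.1576  0.3239] turn [ 0.26 -0.29  0.19]
```

```bash
python3 -m crank '{"delta_pos":[[0,-0.1576,0.324],[0.0,-0.1576,0.324],[0.0,-0.1576,0.324],[0.004,-0.1576,0.324],[0.004,-0.1576,0.324],[0.004,-0.1576,0.324],[0.004,-0.1576,0.324],[0.004,-0.1576,0.324],[0.004,-0.1576,0.324],[0.004,-0.1576,0.324],[0.004,-0.1576,0.324],[0.004,-0.1576,0.324]],"turn":[[0,0,0],[0,0,0],[0,0,0],[0,0,0],[0,0,0],[0,0,0],[0,0,0],[0,0,0],[0,0,0],[0,0,0],[0,0,0],[0,0,0]],"grip":[0,0,0,0,0,0,0,0,0,0,0,0]}'
python3 - <<'E'
from h import *
go((.5418,.0062,.041),M(7.5));print(get_obs()["force"])
for n in("side","top","wrist"):
    s=snapshot(n);np.savez(f"{n}3.npz",**s);cv2.imwrite(f"pics/{n}3.png",s["pixels"])
a=cv2.imread("pics/side3.png")[180:380,150:400];b=cv2.imread("pics/wrist3.png")
im=np.zeros((600,800,3),np.uint8);im[:320,:400]=cv2.resize(a,(400,320));im[:300,400:]=cv2.resize(b,(400,300));im[320:600,:400]=cv2.resize(cv2.imread("pics/top3.png")[130:290,200:420],(400,280));cv2.imwrite("pics/c3.png",im)
s=dict(np.load("side3.npz"));w=cloud(s);v=s["pixels"].min(-1)>170
m=v&(abs(w[...,0]-.56)<.1)&(abs(w[...,1]-.006)<.08)&(w[...,2]>.07)&(w[...,2]<.115)
q=w[m];print(len(q),q.min(0),q.max(0));
best=None;rng=np.random.default_rng(0)
for _ in range(500):
    c=q[rng.choice(len(q),3,0)];N=np.cross(c[1]-c[0],c[2]-c[0]);N/=np.linalg.norm(N)+1e-12
    if abs(N[2])<.9: continue
    i=abs((q-c[0])@N)<.002
    if best is None or i.sum()>best.sum():best=i
P=q[best];N=np.linalg.svd(P-P.mean(0))[2][2];N*=np.sign(N[2]);print(best.sum(),N,P.mean(0),cv2.minAreaRect((P[:,:2]*1000).astype(np.float32)))
E
```

```text
clock: 9.43
tool_pos: [0.5391, 0.0065, 0.1064]
orientation: [127.1, 89.7, -135.2]
force: [-0.4, 0.3, -1.6]
opening: 0.0081
delta [ 0.0654 -0.0029 -0.0004] turn [ 0.27 -0.18 -0.24]
[-0.41278093  0.30219609 -1.60950596]
1412 [ 0.5106363  -0.05043666  0.09102353] [0.62150799 0.0720138  0.11488033]
1222 [ 0.00337256 -0.00107408  0.99999374] [0.5707247  0.02298277 0.09577681] ((566.5868530273438, 10.893028259277344), (100.24365234375, 112.20233917236328), 7.717657089233398)
```

View pics/c3.png

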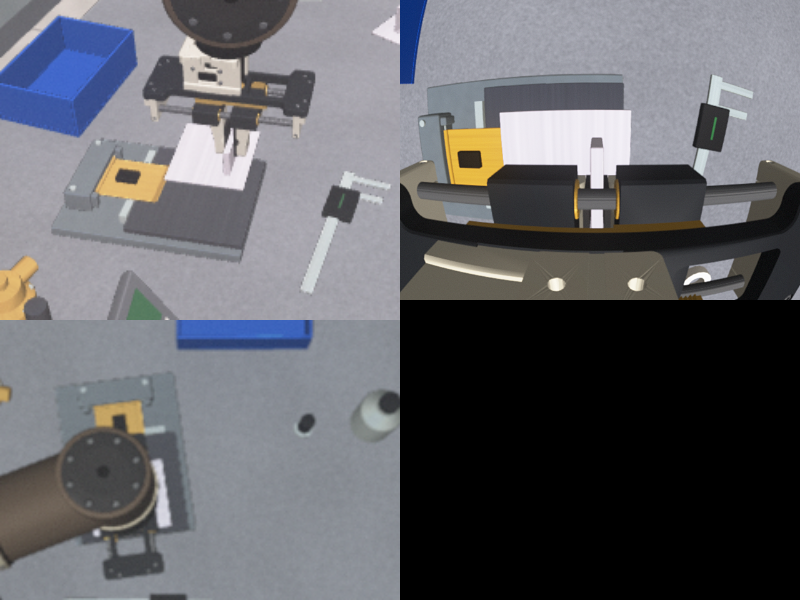

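Strip held flat (0.2°), yaw 7.7°, clear of the leaf. Lower to just above the anvil.

```bash
python3 -m crank '{"delta_pos":[[0.03,-0.003,0],[0.055,-0.003,0],[0.063,-0.003,0],[0.067,-0.003,0],[0.067,-0.003,0],[0.067,-0.003,0]],"turn":[[0.2,0,-0.2],[0.2,0,-0.2],[0.2,0,-0.2],[0.2,0,-0.2],[0.2,0,-0.2],[0.2,0,-0.2]],"grip":[0,0,0,0,0,0]}'
python3 - <<'E'
from h import *
print(get_obs()["force"],get_obs()["orientation"])
s=snapshot("side");np.savez("side4.npz",**s);cv2.imwrite("pics/side4.png",s["pixels"])
w=cloud(s);im=s["pixels"];h=cv2.cvtColor(im,cv2.COLOR_BGR2HSV)
def rect(n,m):
    n_,l,st,_=cv2.connectedComponentsWithStats(m.astype(np.uint8));k=l==1+st[1:,4].argmax();q=w[k]
    r=cv2.minAreaRect((q[:,:2]*1000).astype(np.float32));print(n,len(q),np.round(r[0],1),np.round(r[1],1),round(r[2],2),"z",np.percentile(q[:,2],[5,50,95]).round(4),cv2.boxPoints(r).round(1).tolist())
near=(abs(w[...,0]-.63)<.16)&(abs(w[...,1]-.02)<.1)
rect("leaf",near&(h[...,1]>120)&(h[...,0]<30)&(h[...,0]>8))
rect("strip",near&(im.min(-1)>170)&(w[...,2]<.032)&(w[...,2]>.018)&(w[...,0]<.625))
E
```

```text
clock: 10.08
tool_pos: [0.5439, 0.0067, 0.0418]
orientation: [-131.8, 89.7, -34.2]
force: [0.5, -0.4, -1.6]
opening: 0.0078
[ 0.4855379  -0.44346798 -1.57818631] [-131.75850936   89.74689334  -34.21647313]
leaf 719 [677.3  26.2] [84.3 69.1] 7.09 z [0.0283 0.0307 0.0336] [[631.2000122070312, 55.29999923706055], [639.7000122070312, -13.300000190734863], [723.4000244140625, -2.799999952316284], [714.9000244140625, 65.69999694824219]]
strip 774 [571.   15.5] [ 99.5 103.1] 7.85 z [0.0291 0.0308 0.0319] [[514.5999755859375, 59.79999923706055], [528.7000122070312, -42.29999923706055], [627.2999877929688, -28.799999237060547], [613.2000122070312, 73.4000015258789]]
```

```bash
python3 -m crank '{"delta_pos":[[0.002,0,0],[0.004,0,0],[0.005,0,0],[0.0055,0,0],[0.006,0,0],[0.006,0,0]],"turn":[[0,0,0],[0,0,0],[0,0,0],[0,0,0],[0,0,0],[0,0,0]],"grip":[0,0,0,0,0,0]}'
```

```text
clock: 10.63
tool_pos: [0.5433, 0.0069, 0.0353]
orientation: [-141.4, 89.8, -43.9]
force: [-1.6, 0.1, 3.9]
opening: 0.0081
```

```bash
python3 -m crank '{"delta_pos":[[0,-0.004,0],[0,-0.008,0],[0,-0.012,0],[0,-0.016,0],[0,-0.02,0],[0,-0.02,0]],"turn":[[0,0,0],[0,0,0],[0,0,0],[0,0,0],[0,0,0],[0,0,0]],"grip":[0,0,0,0,0,0]}'
```

```text
clock: 11.13
tool_pos: [0.5631, 0.0093, 0.0353]
orientation: [-155.3, 89.8, -57.7]
force: [-1.5, -0.8, 5.8]
opening: 0.008
```

```bash
python3 -m crank '{"delta_pos":[[0,-0.004,0],[0,-0.008,0],[0,-0.012,0],[0,-0.016,0],[0,-0.02,0],[0,-0.021,0],[0,-0.022,0]],"turn":[[0,0,0],[0,0,0],[0,0,0],[0,0,0],[0,0,0],[0,0,0],[0,0,0]],"grip":[0,0,0,0,0,0,0]}'
```

```text
clock: 11.72
tool_pos: [0.5835, 0.012, 0.0353]
orientation: [171.2, 89.8, -91.3]
force: [-8.1, -0.4, 10.6]
opening: 0.0078
```

```bash
python3 -m crank '{"delta_pos":[[0,-0.001,0],[0,-0.0015,0],[0,-0.002,0],[0,-0.0025,0],[0,-0.003,0]],"turn":[[0,0,0],[0,0,0],[0,0,0],[0,0,0],[0,0,0]],"grip":[0,0,0,0,0]}'
```

```text
clock: 12.13
tool_pos: [0.5866, 0.0123, 0.0353]
orientation: [-178.2, 89.8, -80.7]
force: [-5.5, -0.6, 6.7]
opening: 0.0078
```

```bash
python3 -m crank '{"delta_pos":[[0,-0.0006,0],[0,-0.0012,0],[0,-0.0018,0],[0,-0.0024,0],[0,-0.003,0]],"turn":[[0,0,0],[0,0,0],[0,0,0],[0,0,0],[0,0,0]],"grip":[0,0,0,0,0]}'
python3 - <<'E'
from h import *
s=snapshot("side");cv2.imwrite("pics/side5.png",s["pixels"])
w=cloud(s);im=s["pixels"];h=cv2.cvtColor(im,cv2.COLOR_BGR2HSV)
def rect(n,m):
    n_,l,st,_=cv2.connectedComponentsWithStats(m.astype(np.uint8));k=l==1+st[1:,4].argmax();q=w[k]
    r=cv2.minAreaRect((q[:,:2]*1000).astype(np.float32));print(n,len(q),np.round(r[0],1),np.round(r[1],1),round(r[2],2),"z",np.percentile(q[:,2],[5,50,95]).round(4),cv2.boxPoints(r).round(1).tolist())
near=(abs(w[...,0]-.63)<.16)&(abs(w[...,1]-.02)<.1)
rect("leaf",near&(h[...,1]>120)&(h[...,0]<30)&(h[...,0]>8))
rect("strip",near&(im.min(-1)>170)&(w[...,2]<.032)&(w[...,2]>.018))
cv2.imwrite("pics/c5.png",cv2.resize(im[240:350,170:330],(800,550),interpolation=cv2.INTER_CUBIC))
E
```

```text
clock: 12.55
tool_pos: [0.5897, 0.0127, 0.0353]
orientation: [-176.8, 89.8, -79.2]
force: [-4.9, -0.4, 7.1]
opening: 0.0082
leaf 724 [678.2  25.3] [85.  70.5] 7.66 z [0.0284 0.0307 0.0337] [[631.4000244140625, 54.599998474121094], [640.7999877929688, -15.300000190734863], [725.0999755859375, -3.9000000953674316], [715.7000122070312, 65.9000015258789]]
strip 959 [622.   22.7] [121.7 111. ] 13.78 z [0.0225 0.025  0.0274] [[549.7000122070312, 62.099998474121094], [576.2000122070312, -45.70000076293945], [694.2999877929688, -16.700000762939453], [667.9000244140625, 91.0999984741211]]
```

View pics/c5.png

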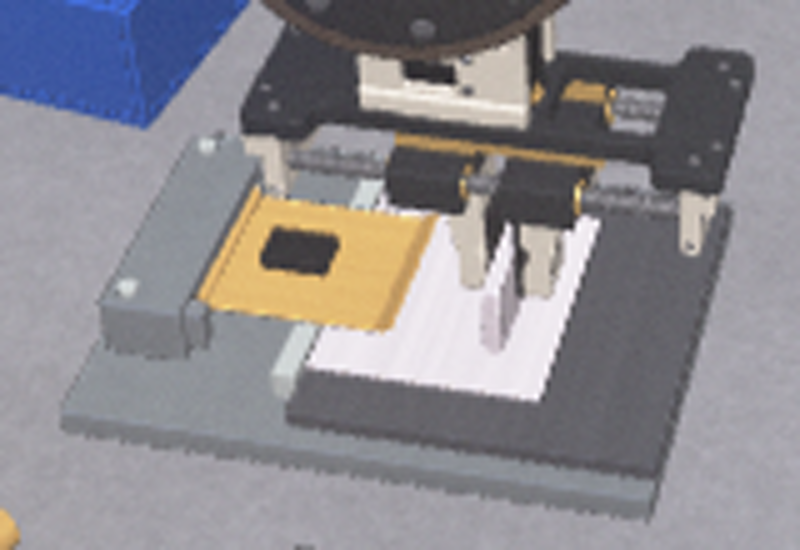

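The crop shows the strip flat, its front edge at or nearly at the rail (about (310,365) in the crop), and the leaf still at rest. Push on gently until the stop shows in the force.

```bash
python3 -m crank '{"delta_pos":[[0,-0.0005,0],[0,-0.001,0],[0,-0.0015,0],[0,-0.002,0]],"turn":[[0,0,0],[0,0,0],[0,0,0],[0,0,0]],"grip":[0,0,0,0]}'
```

```text
clock: 12.93
tool_pos: [0.5908, 0.0129, 0.0353]
orientation: [157.6, 89.8, -104.9]
force: [-10.4, 0.5, 13.0]
opening: 0.0077
```

```bash
python3 -m crank '{"delta_pos":[[0,-0.0005,0],[0,-0.001,0],[0,-0.0015,0],[0,-0.002,0]],"turn":[[0,0,0],[0,0,0],[0,0,0],[0,0,0]],"grip":[0,0,0,0]}'
```

```text
clock: 13.27
tool_pos: [0.5908, 0.0129, 0.0353]
orientation: [126.4, 89.7, -136.1]
force: [-17.1, 1.4, 20.0]
opening: 0.0082
```

At the stop: the TCP no longer advances. Ease the forward push.

```bash
python3 -m crank '{"delta_pos":[[0,0.0005,0],[0,0.0015,0],[0,0.0025,0],[0,0.0025,0],[0,0.0025,0],[0,0.0025,0]],"turn":[[0,0,0],[0,0,0],[0,0,0],[0,0,0],[0,0,0],[0,0,0]],"grip":[0,0,0,0,0,0]}'
```

```text
clock: 13.77
tool_pos: [0.5908, 0.0129, 0.0353]
orientation: [175.1, 89.8, -87.3]
force: [-6.9, -0.4, 8.9]
opening: 0.0079
```

Upward force is 8.9 N, and the strip's weight reads -1.6 N in the air, so the push on the anvil is about 10.5 N. Let it settle and do the final checks.

```bash
python3 -m crank '{"delta_pos":[[0,0,0],[0,0,0],[0,0,0],[0,0,0],[0,0,0],[0,0,0]],"turn":[[0,0,0],[0,0,0],[0,0,0],[0,0,0],[0,0,0],[0,0,0]],"grip":[0,0,0,0,0,0]}'
python3 - <<'E'
from h import *
import pm
s=pm.pl("side");w=cloud(s);im=s["pixels"];h=cv2.cvtColor(im,cv2.COLOR_BGR2HSV);q=w.reshape(-1,3)
near=(abs(w[...,0]-.63)<.16)&(abs(w[...,1]-.02)<.1)
m=near&(h[...,1]>120)&(h[...,0]<30)&(h[...,0]>8);print("leaf z",np.percentile(w[m][:,2],[5,50,95]))
m=near&(im.min(-1)>170)&(w[...,2]<.03)&(w[...,2]>.018)&(w[...,0]<.66)
P=w[m];P=P[(P@np.array([.991,.131,0])<.654)&(P@np.array([.991,.131,0])>.575)];c=P.mean(0);N=np.linalg.svd(P-c)[2][2];print("strip plane tilt deg",np.degrees(np.arccos(abs(N[2]))),c,len(P))
# left edge direction
u=np.array([.991,.131]);n=np.array([-.131,.991]);a=P[:,:2]@u;b=P[:,:2]@n
bins=np.arange(.58,.65,.005);L=[(x,b[(a>x)&(a<x+.005)].max()) for x in bins if ((a>x)&(a<x+.005)).any()]
L=np.array(L);f=np.polyfit(L[:,0],L[:,1],1);print("edge angle vs 7.5deg:",np.degrees(np.arctan(f[0])),"left edge lateral",L[:,1].mean(),"stop mid lateral",np.array([.6657,.0225])@n+.055)
cv2.imwrite("pics/c6.png",np.hstack([cv2.resize(im,(640,480))]))
print(get_obs()["force"])
E
```

```text
clock: 14.27
tool_pos: [0.5908, 0.0129, 0.0353]
orientation: [174.0, 89.8, -88.5]
force: [-6.9, -0.9, 8.9]
opening: 0.0081
side 3698 3173 yaw 12.277815758130084 tilt 31.250240783304033
leaf z [0.02827702 0.03075062 0.03443342]
strip plane tilt deg 0.32240181542454943 [0.61308281 0.04207034 0.0249243 ] 664
edge angle vs 7.5deg: 0.7765744992063611 left edge lateral -0.009300311258751814 stop mid lateral -0.0099092
[-7.38277023 -0.60695767  8.26310145]
```

View pics/c6.png

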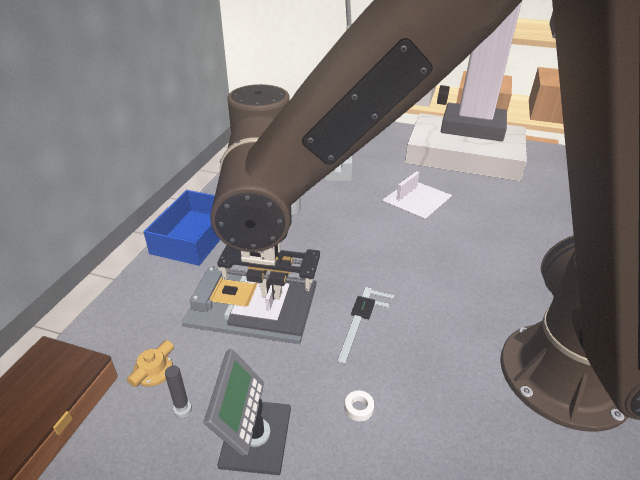

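The readout leans back at (240,405), the strip is under the leaf at (265,298), and the bystanders in view have not moved. Every check is in tolerance, so I'm handing in.

```bash
python3 -c "
from plant import *
print(close_job())"
```

```text
the job is handed in; nothing more can be done
None
```

I set the readout, tucked the strip under the leaf against the stop rail, and handed the job in at about 14.3 s of the 58 s allowed. `close_job()` gave no verdict, so the numbers below are my own last checks.

- **Readout:** I pinched the panel over its top edge. It measures 31° back from upright and within about 0.5° of square to its foot. It was already nearly square at the start (about 2° off), so the turn was small.
- **Strip:** I took the smaller one by its fin and slid it in until it would go no further (forward force rose while the tool stood still). It lies flat to 0.3°, about 1 mm off centre and about 0.8° off square.
- **Leaf:** its measured height did not change, so it was not prised up.
- **Push:** the gripper still holds the fin. The wrist shows 8–9 N upward, about 10 N on the anvil allowing for the strip's weight, plus about 7 N still held against the stop.
- **Bystanders:** those visible in the last side picture had not moved. The flask and the short plug were hidden behind the arm, but the arm did not go near them.

**Disagreements:** The two cameras disagreed by 2–3 mm on the distance left to the stop, so I used contact to find home. The wrist force peaked at about 26 N (17 N forward, 20 N up) before I eased it off.

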